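# Start the kettle, seat the lidded tea strainer in the mug, take its lid off and hold it

## Robot

A 7-joint arm with a two-finger parallel gripper is mounted at the origin on a cart in front of the work surface, level with it; the furniture and walls round the work are solid. World frame = base frame: x ahead of the robot, y to its left, z up, the work surface at z = 0. Lengths are in m, angles in rad, forces in N, time in s.
With the tool pointing down it reaches from about 0.425 to 0.875 m from the base axis. Payload 8.4 kg.
Tool frame: the origin (TCP) lies on the centre line of the jaws, within the pads' length; the fingertips stand 25 mm ahead of it and the grasp point (between the pads) lies 6 mm ahead of it (finger_overhang is the distance from the TCP to the fingertips, in m); z points along the fingers, y is the line along which they close (so a half turn about z gives the same grasp; the last joint's range is limited). The gripper opens to 87 mm and grips with 3 to 60 N. Pads are 19 mm wide; open, the fingers measure 117 mm over their backs; the gripper's body (75 mm by 190 mm) begins 51 mm behind the grasp point.
Start: joints at [1.055, 0.333, 0.04, 1.465, -0.013, 1.343, -0.059], TCP at [0.263, -0.594, 0.248] pointing down, gripper open.
Joint ranges: [-2.58, 2.58], [-0.38, 2.09], [-1.3, 1.39], [0.25, 2.4], [-1.5, 4.64], [0.08, 2.09], [-2.65, 2.65]. Speed limits (rad/s): [2.22, 2.22, 2.79, 2.79, 3.14, 3.14, 3.14].

## Interface

Orientations are given as [roll, pitch, yaw] about the fixed x, y, z axes, in that order (R = Rz(yaw) Ry(pitch) Rx(roll)).
In Python, from workcell import * gives the robot as it stands. The module is installed in compiled form; this text tells all that it offers.
- The arm moves only by the tool send_rows, never from a script. Its argument "targets" is a list of rows, each an object of numbers: "tx", "ty", "tz": the shift along the world's x, y, z in cm; "ax", "ay", "az": the turn, a rotation vector about the world's x, y, z in rad; "claw": the closure, from 0 (fully open) to 1 (shut). A call has 1 to 10 rows; each row shifts and turns the commanded pose from where the row before left it; what a row does not reach is not made up. A row lasts 1/10 s, in which the tool goes at most 50 mm and 8.59 degrees, less where a joint would pass 70% of its speed; a pose out of reach is approached as far as the arm can. A call with a gripper value outside its range is refused whole. The fingers move at their own pace and stop on an object; "squeeze" is the grip in N (left out, the last holds). Time passes only in rows, so rows that do not move let the fingers close. It gives the time, the measured TCP pose, the force, the opening and the grip force at its end, in the units of the state.
- observe(): the state, without advancing time (a new reading comes with each control period).
- capture(name): name is "side" or "top" or "wrist"; returns the picture (384x512x3 uint8, red, green, blue); there is no depth.
- camera_model(name): a dict with "fx", "fy", "cx", "cy" (pixels), "xyz" and "orientation" of the camera in the world. Camera axes: x right, y up, looking along -z (the intrinsics and any distortion apply to the point x, -y, -z); pixel columns grow to the right and rows downward; lengths in m; the calibration is good to about 2 mm. The wrist camera is an equidistant fisheye: a pixel r from the principal point sees the ray r / f radians off the axis. A picture is of the moment at which its call begins: read the wrist's pose just before it. camera_model takes no time and is no camera call; for the wrist camera it gives the pose at the moment of the call.
- finish_job(): hands the job in; it is judged then, once.
The state is a dict: "t": time; "q": joint angles; "qvel": joint speeds; "joint_torque": joint torques, N m; "eef_pos": TCP position; "tool_rot": TCP orientation; "wrist_force": force on the tool from outside, world axes, zero at the start; "torque": the same for the moment, N m; "finger_gap": opening from 0.0 (shut) to 1.0 (fully open); "gripper_force": force on a finger pad.
Only numpy, scipy, OpenCV 4.12 (cv2) and the standard library are available. Lean on these libraries where they do the work, as an engineer would, in place of code of your own. Each camera call takes 0.05 s, during which the arm holds its last target. There are 200 camera calls.

## Task

First switch the kettle on by pressing the start button on its base fully down and letting it spring back; then pick up the tea strainer with its lid on, lower both together gently into the wide handled mug until the strainer's flange sits flat on the rim, and let go. Finally lift the lid off alone, without unseating the strainer, and finish while still holding it level in the gripper, higher than mug and strainer and clear to one side of them, so that water can be poured in. The mug stays where it stands and the things round about are left alone.

Things in the scene. Friction and masses are not known exactly. Their poses are not given: they have to be found in the camera images.
- start_button (a joint): Travel of the kettle's start button in m: 0 = up, 0.006 = fully down (about 5 N; it starts to move at about 1.5 N and springs back up by itself).
- start_button_top (a point): Centre of the top face of the start button: a plain metal disc 26 mm across, facing up, its top 40 mm above the worktop, standing 10 mm out of a round grey collar (42 mm across) near the end of the flat black tongue (64 mm wide, 18 mm high) that sticks out of the kettle's base towards the robot. Pressed straight down.
- kettle: Steel kettle with black handle, 193 mm high, 145 mm across, on its black round base (160 mm across), fixed. Origin: centre of the base's underside. Its own -x points along the tongue to the button, 145 mm from the origin; spout at +y, handle at -y (to 115 mm from the axis).
- mug: Wide white ceramic mug: 74 mm outside, 66 mm inside, 90 mm high, inner floor at 6 mm, 0.34 kg, loose. Origin: centre of its underside, z up. Its handle sticks out at its own +y to 69 mm from the axis, between 20 and 80 mm high, below the rim.
- strainer: Steel tea strainer (inner lid of the mug), 0.13 kg, stands upright on the worktop. Origin: centre of underside, z up. Basket 58 mm across (52 at the bottom), z 0-34 mm; flange 78 mm across, z 34-38, comes to rest on the mug's rim; straight collar 58 mm across, z 38-58, gripped from both sides just above the flange. 3 mm play all round in the mug; seated, its origin is 56 mm above the mug's.
- lid: Steel lid with black knob, 0.07 kg, sits loose in the strainer's collar (2 mm play), no catch. Origin: centre of underside, z up. Plug 46 mm across, z 0-6 mm, inside the collar; plate 55 mm across, z 6-10, rests on the collar's top; round knob 18-19 mm across, z 10-28. On the strainer its origin is 52 mm above the strainer's: plate top at 62 mm, knob top at 80.
- tumbler: Tall narrow white tumbler without handle, 62 mm across, 118 mm high; too narrow for the strainer; to be left alone. Origin: centre of its underside.
- teaspoon_t: Teaspoon with black handle, 137 mm long, 12 mm high, lying on the worktop; to be left alone. Origin: middle of its underside.
- tea_tin: Small round pale tin, 62 mm across, 25 mm high; to be left alone. Origin: centre of its underside.
- kitchen_timer: Round dark kitchen timer, 60 mm across, 25 mm high, at the left front; to be left alone. Origin: centre of its underside.
- bowl: Pale bowl with dots, 150 mm across, 61 mm high, at the right front; to be left alone. Origin: centre of its underside.
Things that resemble listed ones, but are neither listed nor needed, are in the scene too. Leave any yellow look-alike of the strainer alone.

How it is judged:
On the way, in this order (a step that is already met when the one before it is completed fails the run):
1. the start button is pressed fully down (value of joint start_button above 0.0052 m), for 0.05 s.
2. the start button has sprung back up (value of joint start_button below 0.001 m), for 0.1 s.
3. the strainer sits home in the mug with its lid still on, and is let go (horizontal distance between strainer and mug below 0.007 m and z of strainer in the frame of mug between 0.05 and 0.06 m and angle between the z axis of strainer and the z axis of mug, either way round below 0.07 rad and angle between mug's own z axis and vertical below 0.07 rad and z of lid in the frame of strainer between 0.048 and 0.056 m and horizontal distance between lid and strainer below 0.006 m and contact force between the fingers and strainer below 0.05 N and contact force between the fingers and lid below 0.05 N), for 0.2 s.
4. the lid is lifted off alone by the gripper, the strainer still home in the mug (horizontal distance between strainer and mug below 0.007 m and z of strainer in the frame of mug between 0.05 and 0.06 m and angle between the z axis of strainer and the z axis of mug, either way round below 0.07 rad and angle between mug's own z axis and vertical below 0.07 rad and z of lid in the frame of strainer above 0.075 m and contact force between the fingers and lid above 0.5 N and contact force between the fingers and strainer below 0.05 N), for 0.2 s.
At the end, for the whole second after the job is handed in: Button up; strainer untouched and home in the upright mug (flange within 4 mm of the rim, 7 mm of centre, 0.07 rad); lid held in the fingers, at rest, within 0.3 rad of level, over 11 cm above the worktop, over 9 cm to the side of the mug's axis, resting on nothing (horizontal distance between strainer and mug below 0.007 m and z of strainer in the frame of mug between 0.05 and 0.06 m and angle between the z axis of strainer and the z axis of mug, either way round below 0.07 rad and angle between mug's own z axis and vertical below 0.07 rad and value of joint start_button below 0.001 m and height (world z) of lid above 0.11 m and horizontal distance between lid and mug above 0.09 m and angle between lid's own z axis and vertical below 0.3 rad and contact force between the fingers and lid above 0.5 N and contact force between each of lid, the arm and strainer below 0.05 N and contact force between each of lid, the arm and mug below 0.05 N and contact force between lid and kettle below 0.05 N and contact force between lid and tumbler below 0.05 N and linear speed of lid below 0.05 m/s); the arm keeps its last pose, push and grip.
It fails at once if the lid is off the strainer while the strainer is not home in the mug (taken off too early, spilled, or the strainer pulled up or knocked out of its seat) (z of lid in the frame of strainer above 0.064 m and not (horizontal distance between strainer and mug below 0.007 m and z of strainer in the frame of mug between 0.05 and 0.06 m and angle between the z axis of strainer and the z axis of mug, either way round below 0.07 rad and angle between mug's own z axis and vertical below 0.07 rad)).
It fails at once if the strainer is dropped or thrown into the mug (faster than 0.6 m/s close over it) (horizontal distance between strainer and mug below 0.06 m and linear speed of strainer above 0.6 m/s).
It fails at once if the mug is shoved more than 4 cm or tipped (distance of mug from where it was at the start of the episode above 0.04 m or angle between mug's own z axis and vertical above 0.35 rad).
It fails at once if a bystander is moved more than 3 cm (distance of any of tumbler, teaspoon_t, tea_tin, kitchen_timer, bowl from where it was at the start of the episode above 0.03 m).
It also fails if it takes over 72 s, if anything falls off the work surface, if the arm or the gripper's body presses on something with over 40 N, if the wrist force passes 120 N, or if a joint passes its speed limit or range.

## Working session

There is one attempt and no reset: what is moved stays moved. The work goes in short steps, Python scripts to look and compute and a tool call to move; the robot and the scene stay as the last step left them, time stands still between calls to the robot, and variables do not carry over. Pictures are saved under pics/ and viewed, at most 12 in all, crops included, and the job is handed in when it is done.

Besides the shell and the picture viewer there is one more tool, called after ">>>" by a JSON object that holds its "fn" and its "kwargs". send_rows: Moves the arm, as the interface text tells. Its arguments: {"type":"object","properties":{"targets":{"type":"array"},"squeeze":{"type":"number"}},"required":["targets"]}

```bash
mkdir -p pics; python3 - <<'E'
from workcell import *
import cv2
s=observe();print(s['t'],s['eef_pos'],s['tool_rot'],s['finger_gap'])
for n in('top','side'):
    m=camera_model(n);print(n,m)
    cv2.imwrite(f'pics/{n}0.png',cv2.cvtColor(capture(n),cv2.COLOR_RGB2BGR))
E
```

```text
0.0 [ 0.26296071 -0.59395907  0.24665182] [-3.13997116e+00  1.16309083e-04  4.16873995e-01] 0.9982296083679026
top {'fx': 410.371918475051, 'fy': 410.371918475051, 'cx': 257.9467812185012, 'cy': 188.55309496811594, 'xyz': array([ 0.41772226, -0.04825042,  1.44409308]), 'orientation': array([ 0.08485125,  0.01069829, -1.56342014])}
side {'fx': 450.6964985944772, 'fy': 450.6964985944772, 'cx': 257.1093235148382, 'cy': 192.72104880596402, 'xyz': array([-0.26926311,  1.17063568,  0.96493112]), 'orientation': array([ 1.01479266, -0.01397847, -2.55423528])}
```

View pics/top0.png

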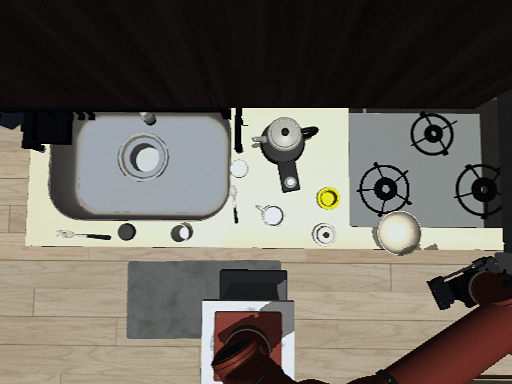

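View pics/side0.png

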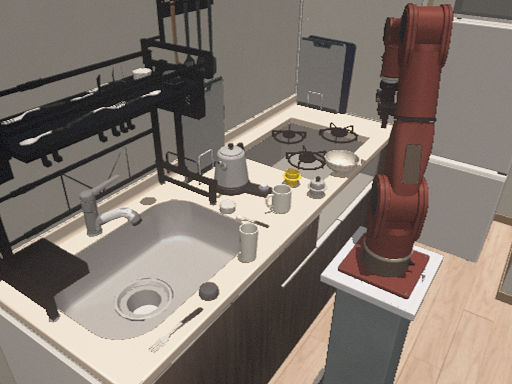

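The top view shows the button near (291,182), the mug at (272,215) with its handle to the upper left, the strainer with lid at (324,234), and the yellow look-alike at (328,198). In the side view the mug is at (281,199) and the strainer at (317,187).

```bash
cat > h.py <<'E'
import numpy as np,cv2
from scipy.spatial.transform import Rotation as R
def rays(m,uv,fish=False):
    uv=np.atleast_2d(np.asarray(uv,float)); x=(uv[:,0]-m['cx'])/m['fx'];y=(uv[:,1]-m['cy'])/m['fy']
    if fish:
        r=np.hypot(x,y)+1e-9; d=np.c_[np.sin(r)*x/r,-np.sin(r)*y/r,-np.cos(r)]
    else: d=np.c_[x,-y,-np.ones_like(x)]
    return R.from_euler('xyz',m['orientation']).apply(d)
def plane(m,uv,z,fish=False):
    d=rays(m,uv,fish); return m['xyz']+d*((z-m['xyz'][2])/d[:,2])[:,None]
def project(m,P,fish=False):
    c=R.from_euler('xyz',m['orientation']).inv().apply(np.atleast_2d(P)-m['xyz']); x,y,z=c[:,0],-c[:,1],-c[:,2]
    if fish:
        h=np.hypot(x,y); t=np.arctan2(h,z); x,y=t*x/h,t*y/h
    else: x,y=x/z,y/z
    return np.c_[m['cx']+m['fx']*x,m['cy']+m['fy']*y]
def bgr(i): return cv2.cvtColor(i,cv2.COLOR_RGB2BGR)
E
python3 - <<'E'
from h import *
from workcell import camera_model
m=camera_model('top')
for n,uv,z in(('button',(291,182.5),.04),('mugrim',(272,215),.09),('knob',(325,235),.08),('flange',(324,234),.038),('yellow',(328,198),.05),('bowl',(398,232),.06),('kettleknob',(285,132),.2),('timer',(127,232),.025),('tumbler',(181,232),.118),('tin',(239,169),.025),('spoon',(235,215),.01)):print(n,plane(m,uv,z)[0].round(3))
i=cv2.imread('pics/top0.png')[120:260,225:365];s=cv2.imread('pics/side0.png')[140:230,250:340]
cv2.imwrite('pics/c0.png',np.hstack([cv2.resize(i,(560,560),interpolation=2)]))
E
```

```text
button [ 0.559 -0.146  0.04 ]
mugrim [ 0.446 -0.08   0.09 ]
knob [ 0.381 -0.255  0.08 ]
flange [ 0.384 -0.258  0.038]
yellow [ 0.506 -0.271  0.05 ]
bowl [ 0.393 -0.502  0.06 ]
kettleknob [ 0.699 -0.116  0.2  ]
timer [0.385 0.419 0.025]
tumbler [0.388 0.214 0.118]
tin [0.606 0.034 0.025]
spoon [0.446 0.047 0.01 ]
```

View pics/c0.png

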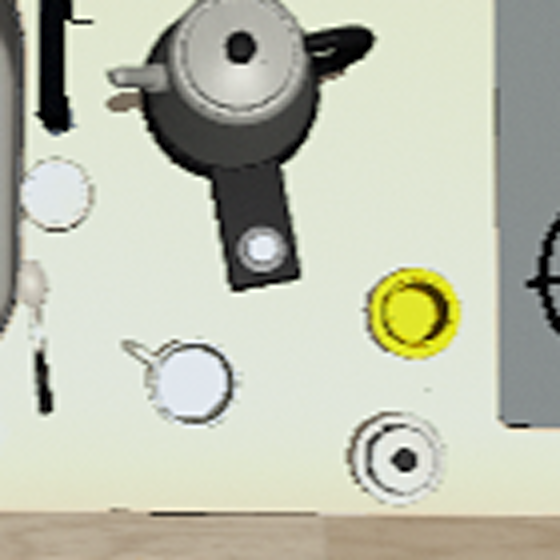

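The crop confirms the button at full-image (290.8,181.8), mug rim (272.8,215.3), flange (324,234.5) and knob (326,235). Next I move over the scene centre and measure with the wrist camera.

>>> {"fn": "send_rows", "kwargs": {"targets": [{"tx": 1.7,"ty": 4,"tz": 0.5,"az": -0.02},{"tx": 1.7,"ty": 4,"tz": 0.5,"az": -0.02},{"tx": 1.7,"ty": 4,"tz": 0.5,"az": -0.02},{"tx": 1.7,"ty": 4,"tz": 0.5,"az": -0.02},{"tx": 1.7,"ty": 4,"tz": 0.5,"az": -0.02},{"tx": 1.7,"ty": 4,"tz": 0.5,"az": -0.02},{"tx": 1.7,"ty": 4,"tz": 0.5,"az": -0.02},{"tx": 1.7,"ty": 4,"tz": 0.5,"az": -0.02},{"tx": 1.7,"ty": 4,"tz": 0.5,"az": -0.02},{"tx": 1.7,"ty": 4,"tz": 0.5,"az": -0.02}]}}

```text
schema error: expected keys tx, ty, tz, ax, ay, az, claw
```

>>> {"fn": "send_rows", "kwargs": {"targets": [{"tx": 0,"claw": 1},{"tx": 0,"claw": 1},{"tx": 0,"claw": 1},{"tx": 0,"claw": 1}]}}

```text
schema error: expected keys tx, ty, tz, ax, ay, az, claw
```

```bash
python3 - <<'E'
from workcell import *
from h import *
s=observe();print(s['t'],s['eef_pos'],s['tool_rot'],s['finger_gap'])
m=camera_model('wrist');print(m)
cv2.imwrite('pics/w1.png',bgr(capture('wrist')))
for n,P in(('button',(.559,-.146,.04)),('mug',(.446,-.08,.09)),('knob',(.381,-.257,.08))):print(n,project(m,P,True))
E
```

```text
0.1 [ 0.26293613 -0.59402883  0.2467538 ] [-3.14016330e+00  1.09373325e-04  4.16738443e-01] 1.0022987705808375
{'fx': 297.3186396354542, 'fy': 297.3186396354542, 'cx': 249.32918324766325, 'cy': 194.47107278294402, 'xyz': array([ 0.32915294, -0.56428139,  0.38596255]), 'orientation': array([-0.26880371,  0.00239919, -1.15373067])}
button [[ 64.93083873 -98.28541012]]
mug [[-12.33478669 -51.44863115]]
knob [[42.42357944 -2.79320564]]
```

View pics/w1.png

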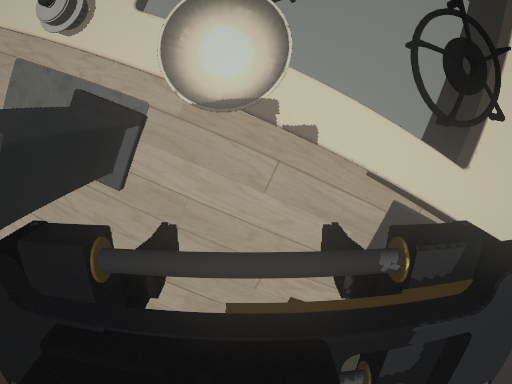

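The arm has not moved because every row needs all keys; the picture shows only the bowl at (225,50) and the strainer at the top-left edge (62,8).

>>> {"fn": "send_rows", "kwargs": {"targets": [{"tx": 1.4,"ty": 4,"tz": 0.5,"ax": 0,"ay": 0,"az": -0.02,"claw": 1},{"tx": 1.4,"ty": 4,"tz": 0.5,"ax": 0,"ay": 0,"az": -0.02,"claw": 1},{"tx": 1.4,"ty": 4,"tz": 0.5,"ax": 0,"ay": 0,"az": -0.02,"claw": 1},{"tx": 1.4,"ty": 4,"tz": 0.5,"ax": 0,"ay": 0,"az": -0.02,"claw": 1},{"tx": 1.4,"ty": 4,"tz": 0.5,"ax": 0,"ay": 0,"az": -0.02,"claw": 1},{"tx": 1.4,"ty": 4,"tz": 0.5,"ax": 0,"ay": 0,"az": -0.02,"claw": 1},{"tx": 1.4,"ty": 4,"tz": 0.5,"ax": 0,"ay": 0,"az": -0.02,"claw": 1},{"tx": 1.4,"ty": 4,"tz": 0.5,"ax": 0,"ay": 0,"az": -0.02,"claw": 1},{"tx": 1.4,"ty": 4,"tz": 0.5,"ax": 0,"ay": 0,"az": -0.02,"claw": 1},{"tx": 1.4,"ty": 4,"tz": 0.5,"ax": 0,"ay": 0,"az": -0.02,"claw": 1}]}}

```text
t: 1.15
eef_pos: [0.4032, -0.1926, 0.2977]
tool_rot: [3.141, 0.0, 0.216]
wrist_force: [0.7, -0.8, 0.1]
finger_gap: 0.174
gripper_force: 0.0
```

>>> {"fn": "send_rows", "kwargs": {"targets": [{"tx": 0,"ty": 0,"tz": 0,"ax": 0,"ay": 0,"az": 0,"claw": 1},{"tx": 0,"ty": 0,"tz": 0,"ax": 0,"ay": 0,"az": 0,"claw": 1},{"tx": 0,"ty": 0,"tz": 0,"ax": 0,"ay": 0,"az": 0,"claw": 1}]}}

```text
t: 1.45
eef_pos: [0.4026, -0.1953, 0.2973]
tool_rot: [-3.141, 0.001, 0.216]
wrist_force: [-0.3, -0.5, -0.4]
finger_gap: 0.014
gripper_force: 0.0
```

```bash
python3 - <<'E'
from workcell import *
from h import *
s=observe();print(s['t'],s['eef_pos'],s['tool_rot'],s['finger_gap'])
m=camera_model('wrist')
i=capture('wrist');np.savez('w2.npz',i=i,**m);cv2.imwrite('pics/w2.png',bgr(i))
for n,P in(('button',(.559,-.146,.04)),('mug',(.446,-.08,.09)),('knob',(.381,-.257,.08))):print(n,project(m,P,True))
E
```

```text
1.45 [ 0.4026009  -0.19529305  0.29728332] [-3.14149645e+00  5.29553685e-04  2.15633875e-01] 0.014194485359366306
button [[238.90403154  47.47289962]]
mug [[163.00201709 121.11969898]]
knob [[294.18561484 200.90166231]]
```

View pics/w2.png

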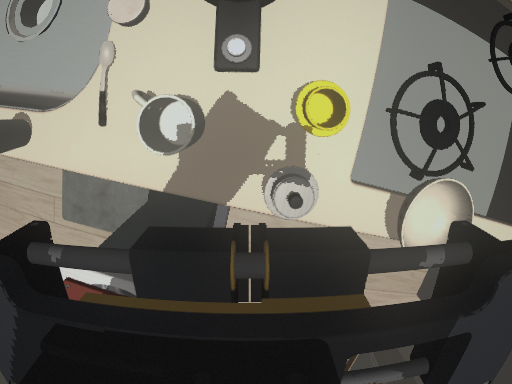

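The wrist view shows the button at (236,46), the mug rim centred near (167,124), the strainer flange near (292,193) and the knob at (295,200). Now I measure these with masks.

```bash
cat > meas.py <<'E'
from h import *
def circ(m,i,mask,win,z,name):
    x0,y0,x1,y1=win; k=np.zeros_like(mask);k[y0:y1,x0:x1]=mask[y0:y1,x0:x1]
    c=max(cv2.findContours(k,cv2.RETR_EXTERNAL,cv2.CHAIN_APPROX_NONE)[0],key=cv2.contourArea)
    P=plane(m,cv2.convexHull(c)[:,0],z,True)[:,:2]*1000
    (x,y),(a,b),_=cv2.fitEllipse(P.astype(np.float32));e=cv2.minEnclosingCircle(P.astype(np.float32))
    print(name,'ellipse',round(x,1),round(y,1),'axes',round(a,1),round(b,1),'minenc',np.round(e[0],1),round(2*e[1],1))
E
python3 - <<'E'
from meas import *
d=dict(np.load('w2.npz'));i=d.pop('i');m=d
hsv=cv2.cvtColor(i,cv2.COLOR_RGB2HSV)
for n,p in(('bg',(180,230)),('bg2',(120,180)),('mugwall',(110,143)),('mugin',(125,180)),('flange',(195,270)),('flange2',(180,312)),('disc',(46,236)),('collar',(47,224)),('shadow',(200,250)),('plate',(190,285))):print(n,i[p],hsv[p])
g=hsv[...,2]
circ(m,i,((g>200)).astype(np.uint8),(222,33,252,62),.04,'disc')
sat=(hsv[...,1]<25).astype(np.uint8)
circ(m,i,sat,(255,160,325,222),.038,'flange')
circ(m,i,sat,(136,90,204,160),.09,'mug')
circ(m,i,(g<60).astype(np.uint8),(284,190,306,212),.08,'knob')
v=np.hstack([cv2.resize(bgr(i)[85:165,130:210],(400,400),interpolation=0),cv2.resize(bgr(i)[155:235,250:330],(400,400),interpolation=0)])
v2=np.hstack([cv2.resize(sat[85:165,130:210]*255,(200,200),interpolation=0),cv2.resize(sat[155:235,250:330]*255,(200,200),interpolation=0)])
o=np.zeros((600,800,3),np.uint8);o[:400]=v;o[400:,:400]=v2[...,None];cv2.imwrite('pics/c2.png',o)
E
```

```text
bg [123 113 101] [ 16  46 123]
bg2 [208 213 209] [ 66   6 213]
mugwall [109 108 100] [ 27  21 109]
mugin [128 126 116] [ 25  24 128]
flange [102 100  95] [ 21  18 102]
flange2 [184 181 172] [ 23  17 184]
disc [205 209 215] [108  12 215]
collar [138 136 135] [ 10   6 138]
shadow [208 201 177] [ 23  38 208]
plate [193 190 181] [ 23  16 193]
disc ellipse 560.1 -141.6 axes 21.1 22.5 minenc [ 560.5 -141.6] 22.4
flange ellipse 380.1 -259.0 axes 76.5 77.1 minenc [ 380.1 -259.3] 77.6
mug ellipse 445.3 -83.4 axes 75.0 92.4 minenc [452.8 -83.5] 94.2
knob ellipse 352.9 -322.6 axes 35.8 161.0 minenc [ 386.3 -254.1] 11.9
```

View pics/c2.png

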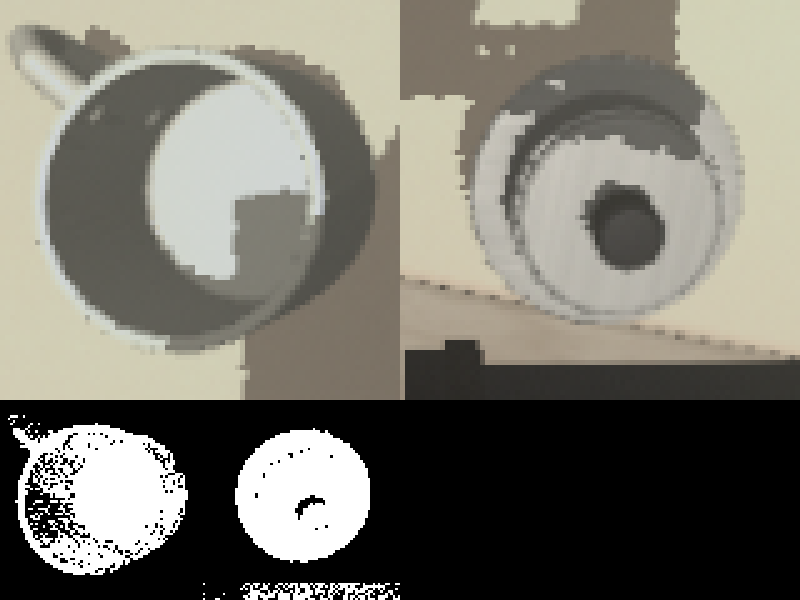

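>>> {"fn": "send_rows", "kwargs": {"targets": [{"tx": 3.2,"ty": 1,"tz": 0,"ax": 0,"ay": 0,"az": 0,"claw": 1},{"tx": 3.2,"ty": 1,"tz": 0,"ax": 0,"ay": 0,"az": 0,"claw": 1},{"tx": 3.2,"ty": 1,"tz": 0,"ax": 0,"ay": 0,"az": 0,"claw": 1},{"tx": 3.2,"ty": 1,"tz": -2,"ax": 0,"ay": 0,"az": 0,"claw": 1},{"tx": 3.0,"ty": 1.2,"tz": -4,"ax": 0,"ay": 0,"az": 0,"claw": 1},{"tx": 0,"ty": 0,"tz": -4,"ax": 0,"ay": 0,"az": 0,"claw": 1},{"tx": 0,"ty": 0,"tz": -4,"ax": 0,"ay": 0,"az": 0,"claw": 1},{"tx": 0,"ty": 0,"tz": -4,"ax": 0,"ay": 0,"az": 0,"claw": 1},{"tx": 0,"ty": 0,"tz": 0,"ax": 0,"ay": 0,"az": 0,"claw": 1},{"tx": 0,"ty": 0,"tz": 0,"ax": 0,"ay": 0,"az": 0,"claw": 1}]}}

```text
t: 2.5
eef_pos: [0.56, -0.1435, 0.1189]
tool_rot: [-3.141, 0.001, 0.215]
wrist_force: [0.5, -0.3, 1.2]
finger_gap: 0.008
gripper_force: 0.0
```

```bash
python3 - <<'E'
from workcell import *
from meas import *
d=dict(np.load('w2.npz'));d.pop('i')
q=np.array([(42,195),(178,48),(180,352),(324,195),(70,285),(75,105),(285,90),(280,305)])/5+[130,85]
P=plane(d,q,.09,True)[:,:2]*1000;A=np.c_[2*P,np.ones(8)];s=np.linalg.lstsq(A,(P**2).sum(1),rcond=None)[0]
print('mug',s[:2],2*np.sqrt(s[2]+s[:2]@s[:2]))
m=camera_model('wrist');i=capture('wrist')
s=observe();print(s['t'],s['eef_pos'],s['tool_rot'],project(m,[.56,-.143,.04],True))
cv2.imwrite('pics/w3.png',bgr(i))
E
```

```text
mug [442.30115158 -84.57819454] 71.46043508246107
2.55 [ 0.56111024 -0.14355953  0.12038457] [ 3.14087958e+00 -1.45060946e-03  2.15662181e-01] [[249.67307205 209.61463327]]
```

View pics/w3.png

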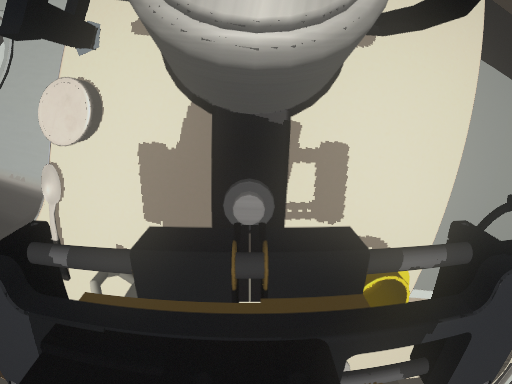

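The disc is centred at (249,210), as predicted, so I press it.

>>> {"fn": "send_rows", "kwargs": {"targets": [{"tx": 0,"ty": 0,"tz": -1.7,"ax": 0,"ay": 0,"az": 0,"claw": 1},{"tx": 0,"ty": 0,"tz": -1.7,"ax": 0,"ay": 0,"az": 0,"claw": 1},{"tx": 0,"ty": 0,"tz": -1.7,"ax": 0,"ay": 0,"az": 0,"claw": 1},{"tx": 0,"ty": 0,"tz": -0.4,"ax": 0,"ay": 0,"az": 0,"claw": 1},{"tx": 0,"ty": 0,"tz": -0.3,"ax": 0,"ay": 0,"az": 0,"claw": 1},{"tx": 0,"ty": 0,"tz": -0.2,"ax": 0,"ay": 0,"az": 0,"claw": 1},{"tx": 0,"ty": 0,"tz": -0.1,"ax": 0,"ay": 0,"az": 0,"claw": 1},{"tx": 0,"ty": 0,"tz": 0,"ax": 0,"ay": 0,"az": 0,"claw": 1},{"tx": 0,"ty": 0,"tz": 0,"ax": 0,"ay": 0,"az": 0,"claw": 1}]}}

```text
t: 3.45
eef_pos: [0.5613, -0.1432, 0.0594]
tool_rot: [3.14, -0.002, 0.216]
wrist_force: [-3.3, -1.2, 9.0]
finger_gap: 0.002
gripper_force: 4.6
```

>>> {"fn": "send_rows", "kwargs": {"targets": [{"tx": 0,"ty": 0,"tz": -0.2,"ax": 0,"ay": 0,"az": 0,"claw": 1},{"tx": 0,"ty": 0,"tz": 0,"ax": 0,"ay": 0,"az": 0,"claw": 1},{"tx": 0,"ty": 0,"tz": 0,"ax": 0,"ay": 0,"az": 0,"claw": 1}]}}

```text
t: 3.75
eef_pos: [0.5614, -0.1433, 0.0591]
tool_rot: [3.139, -0.002, 0.216]
wrist_force: [-9.7, 0.7, 27.0]
finger_gap: 0.004
gripper_force: 13.2
```

>>> {"fn": "send_rows", "kwargs": {"targets": [{"tx": 0,"ty": 0,"tz": 1,"ax": 0,"ay": 0,"az": 0,"claw": 1},{"tx": 0,"ty": 0,"tz": 2,"ax": 0,"ay": 0,"az": 0,"claw": 1},{"tx": 0,"ty": 0,"tz": 4,"ax": 0,"ay": 0,"az": 0,"claw": 0},{"tx": 0,"ty": 0,"tz": 4,"ax": 0,"ay": 0,"az": 0,"claw": 0},{"tx": 0,"ty": 0,"tz": 4,"ax": 0,"ay": 0,"az": 0,"claw": 0}]}}

```text
t: 4.25
eef_pos: [0.5604, -0.1424, 0.2079]
tool_rot: [3.141, -0.001, 0.217]
wrist_force: [0.8, 0.3, 0.8]
finger_gap: 0.194
gripper_force: 0.0
```

>>> {"fn": "send_rows", "kwargs": {"targets": [{"tx": -3.5,"ty": 1,"tz": 1.5,"ax": 0,"ay": 0,"az": 0,"claw": 0},{"tx": -3.5,"ty": 1,"tz": 1.5,"ax": 0,"ay": 0,"az": 0,"claw": 0},{"tx": -3.5,"ty": 1,"tz": 1.5,"ax": 0,"ay": 0,"az": 0,"claw": 0},{"tx": -3.5,"ty": 1,"tz": 1.5,"ax": 0,"ay": 0,"az": 0,"claw": 0},{"tx": 0,"ty": 0,"tz": 0,"ax": 0,"ay": 0,"az": 0,"claw": 0},{"tx": 0,"ty": 0,"tz": 0,"ax": 0,"ay": 0,"az": 0,"claw": 0}]}}

```text
t: 4.85
eef_pos: [0.4205, -0.1027, 0.2669]
tool_rot: [3.139, -0.002, 0.217]
wrist_force: [0.3, 0.0, -0.2]
finger_gap: 0.742
gripper_force: 0.0
```

```bash
python3 - <<'E'
from workcell import *
from h import *
s=observe();print(s['t'],s['eef_pos'],s['tool_rot'],s['finger_gap'])
m=camera_model('wrist');i=capture('wrist');np.savez('w4.npz',i=i,**m)
uv=project(m,[.443,-.083,.09],True)[0];print(uv,project(m,[.38,-.259,.038],True))
x,y=(uv-60).astype(int);x,y=max(x,0),max(y,0);c=bgr(i)[y:y+120,x:x+120];print(x,y)
cv2.imwrite('pics/c4.png',cv2.resize(c,None,fx=5,fy=5,interpolation=0))
E
```

```text
4.85 [ 0.42051546 -0.1026526   0.26689688] [ 3.13938487e+00 -2.49295195e-03  2.16765584e-01] 0.7416553840389076
[236.36782734 158.12398127] [[353.41282864 225.60738983]]
176 98
```

View pics/c4.png

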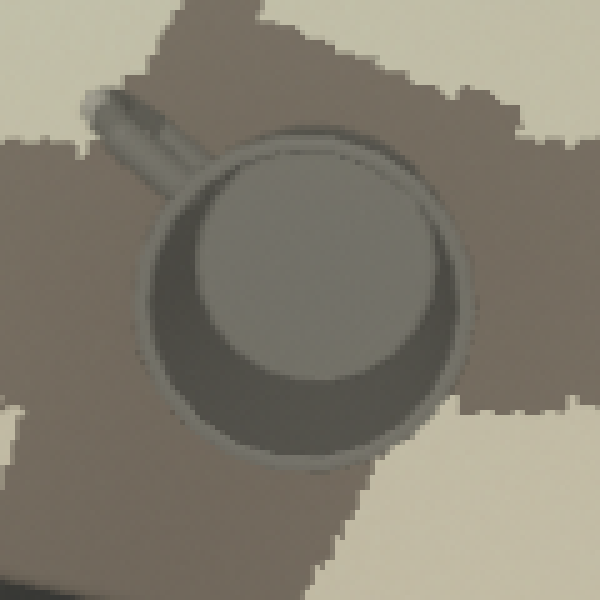

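The rim centre is at full-image (236.8,158.7) with an outer radius of about 33.5 px, so the mug is close to (0.443,-0.083).

```bash
python3 - <<'E'
from meas import *
d=dict(np.load('w4.npz'));i=d.pop('i')
print(plane(d,[(236.6,158.5),(203,158.5),(270.2,158.5),(236.6,125.5),(236.6,191.7),(176+18.5,98+20)],.09,True)*1000)
hsv=cv2.cvtColor(i,cv2.COLOR_RGB2HSV);circ(d,i,(hsv[...,1]<38).astype(np.uint8),(312,190,400,222),.038,'fl')
E
```

```text
[[ 442.65295108  -83.32861642   90.        ]
 [ 435.1052214   -47.70248695   90.        ]
 [ 450.45626414 -118.55834659   90.        ]
 [ 477.31723894  -75.91369018   90.        ]
 [ 406.59047923  -90.92412047   90.        ]
 [ 476.30500054  -30.1802712    90.        ]]
fl ellipse 408.3 -275.9 axes 56.2 123.2 minenc [ 408.  -268.5] 112.3
```

>>> {"fn": "send_rows", "kwargs": {"targets": [{"tx": -1,"ty": -4,"tz": 0,"ax": 0,"ay": 0,"az": 0,"claw": 0},{"tx": -1,"ty": -4,"tz": 0,"ax": 0,"ay": 0,"az": 0,"claw": 0},{"tx": -1,"ty": -4,"tz": 0,"ax": 0,"ay": 0,"az": 0,"claw": 0},{"tx": -1,"ty": -3.6,"tz": 0,"ax": 0,"ay": 0,"az": 0,"claw": 0},{"tx": 0,"ty": 0,"tz": -3,"ax": 0,"ay": 0,"az": 0,"claw": 0},{"tx": 0,"ty": 0,"tz": -4,"ax": 0,"ay": 0,"az": 0,"claw": 0},{"tx": 0,"ty": 0,"tz": -4,"ax": 0,"ay": 0,"az": 0,"claw": 0},{"tx": 0,"ty": 0,"tz": -3,"ax": 0,"ay": 0,"az": 0,"claw": 0},{"tx": 0,"ty": 0,"tz": 0,"ax": 0,"ay": 0,"az": 0,"claw": 0},{"tx": 0,"ty": 0,"tz": 0,"ax": 0,"ay": 0,"az": 0,"claw": 0}]}}

```text
t: 5.9
eef_pos: [0.3807, -0.2587, 0.1256]
tool_rot: [-3.14, 0.001, 0.217]
wrist_force: [0.0, -0.6, 0.5]
finger_gap: 1.001
gripper_force: 0.0
```

```bash
python3 - <<'E'
from workcell import *
from h import *
s=observe();print(s['t'],s['eef_pos'],s['tool_rot'],s['finger_gap'])
m=camera_model('wrist');i=capture('wrist')
print(project(m,[[.38,-.259,.08],[.38,-.259,.038]],True))
cv2.imwrite('pics/w5.png',bgr(i))
E
```

```text
5.9 [ 0.38070908 -0.25869426  0.12564006] [-3.14017128e+00  8.01250428e-04  2.17030135e-01] 1.0012465729251243
[[250.74042696 226.54994992]
 [250.62273263 207.22113546]]
```

View pics/w5.png

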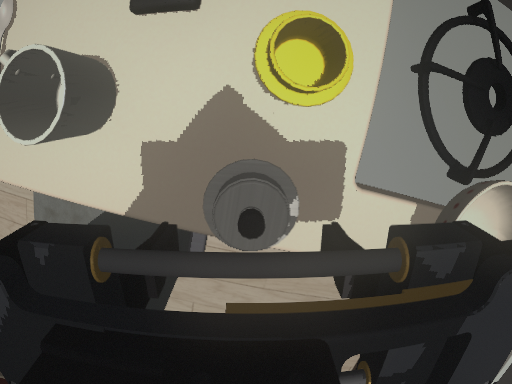

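The knob at (250,224) and flange centre (250,205) sit about 1 mm further in x than predicted, so I shift slightly, descend and grip.

>>> {"fn": "send_rows", "kwargs": {"targets": [{"tx": 0.1,"ty": 0,"tz": -1.9,"ax": 0,"ay": 0,"az": 0,"claw": 0},{"tx": 0,"ty": 0,"tz": -2,"ax": 0,"ay": 0,"az": 0,"claw": 0},{"tx": 0,"ty": 0,"tz": -1.2,"ax": 0,"ay": 0,"az": 0,"claw": 0},{"tx": 0,"ty": 0,"tz": -0.8,"ax": 0,"ay": 0,"az": 0,"claw": 0},{"tx": 0,"ty": 0,"tz": 0,"ax": 0,"ay": 0,"az": 0,"claw": 0}]}}

```text
t: 6.45
eef_pos: [0.3813, -0.2587, 0.0666]
tool_rot: [-3.141, 0.0, 0.217]
wrist_force: [-0.3, 0.2, 0.5]
finger_gap: 0.999
gripper_force: 0.0
```

>>> {"fn": "send_rows", "kwargs": {"squeeze": 15, "targets": [{"tx": 0,"ty": 0,"tz": 0,"ax": 0,"ay": 0,"az": 0,"claw": 0.2},{"tx": 0,"ty": 0,"tz": 0,"ax": 0,"ay": 0,"az": 0,"claw": 0.25},{"tx": 0,"ty": 0,"tz": 0,"ax": 0,"ay": 0,"az": 0,"claw": 0.3},{"tx": 0,"ty": 0,"tz": 0,"ax": 0,"ay": 0,"az": 0,"claw": 0.5},{"tx": 0,"ty": 0,"tz": 0,"ax": 0,"ay": 0,"az": 0,"claw": 0.5},{"tx": 0,"ty": 0,"tz": 0,"ax": 0,"ay": 0,"az": 0,"claw": 0.5}]}}

```text
t: 7.05
eef_pos: [0.3815, -0.2588, 0.067]
tool_rot: [3.141, -0.0, 0.217]
wrist_force: [0.4, 0.2, 2.5]
finger_gap: 0.668
gripper_force: 15.0
```

>>> {"fn": "send_rows", "kwargs": {"targets": [{"tx": 0,"ty": 0,"tz": 0.5,"ax": 0,"ay": 0,"az": 0,"claw": 0.5},{"tx": 0,"ty": 0,"tz": 1,"ax": 0,"ay": 0,"az": 0,"claw": 0.5},{"tx": 0,"ty": 0,"tz": 1.5,"ax": 0,"ay": 0,"az": 0,"claw": 0.5},{"tx": 0,"ty": 0,"tz": 1.5,"ax": 0,"ay": 0,"az": 0,"claw": 0.5},{"tx": 0,"ty": 0,"tz": 1.5,"ax": 0,"ay": 0,"az": 0,"claw": 0.5},{"tx": 0,"ty": 0,"tz": 1.5,"ax": 0,"ay": 0,"az": 0,"claw": 0.5},{"tx": 0,"ty": 0,"tz": 1.5,"ax": 0,"ay": 0,"az": 0,"claw": 0.5},{"tx": 0,"ty": 0,"tz": 1.5,"ax": 0,"ay": 0,"az": 0,"claw": 0.5},{"tx": 0,"ty": 0,"tz": 1,"ax": 0,"ay": 0,"az": 0,"claw": 0.5},{"tx": 0,"ty": 0,"tz": 0.5,"ax": 0,"ay": 0,"az": 0,"claw": 0.5}]}}

```text
t: 8.05
eef_pos: [0.3816, -0.2588, 0.1879]
tool_rot: [3.141, -0.001, 0.217]
wrist_force: [-0.6, -0.5, -1.7]
finger_gap: 0.667
gripper_force: 15.0
```

>>> {"fn": "send_rows", "kwargs": {"targets": [{"tx": 0.2,"ty": 0.7,"tz": 0,"ax": 0,"ay": 0,"az": 0,"claw": 0.5},{"tx": 0.5,"ty": 1.5,"tz": 0,"ax": 0,"ay": 0,"az": 0,"claw": 0.5},{"tx": 0.7,"ty": 2,"tz": 0,"ax": 0,"ay": 0,"az": 0,"claw": 0.5},{"tx": 0.7,"ty": 2,"tz": 0,"ax": 0,"ay": 0,"az": 0,"claw": 0.5},{"tx": 0.7,"ty": 2,"tz": 0,"ax": 0,"ay": 0,"az": 0,"claw": 0.5},{"tx": 0.7,"ty": 2,"tz": 0,"ax": 0,"ay": 0,"az": 0,"claw": 0.5},{"tx": 0.7,"ty": 2,"tz": 0,"ax": 0,"ay": 0,"az": 0,"claw": 0.5},{"tx": 0.7,"ty": 2,"tz": 0,"ax": 0,"ay": 0,"az": 0,"claw": 0.5},{"tx": 0.7,"ty": 2,"tz": 0,"ax": 0,"ay": 0,"az": 0,"claw": 0.5},{"tx": 0.4,"ty": 1.1,"tz": 0,"ax": 0,"ay": 0,"az": 0,"claw": 0.5}]}}

```text
t: 9.05
eef_pos: [0.4413, -0.0834, 0.186]
tool_rot: [-3.141, 0.001, 0.219]
wrist_force: [0.0, 0.1, -2.6]
finger_gap: 0.667
gripper_force: 15.0
```

>>> {"fn": "send_rows", "kwargs": {"targets": [{"tx": 0.1,"ty": 0.3,"tz": 0,"ax": 0,"ay": 0,"az": 0,"claw": 0.5},{"tx": 0,"ty": 0,"tz": 0,"ax": 0,"ay": 0,"az": 0,"claw": 0.5},{"tx": 0,"ty": 0,"tz": 0,"ax": 0,"ay": 0,"az": 0,"claw": 0.5},{"tx": 0,"ty": 0,"tz": 0,"ax": 0,"ay": 0,"az": 0,"claw": 0.5}]}}

```text
t: 9.45
eef_pos: [0.442, -0.0836, 0.1866]
tool_rot: [3.142, 0.0, 0.215]
wrist_force: [0.4, -0.4, -2.1]
finger_gap: 0.668
gripper_force: 15.0
```

```bash
python3 - <<'E'
from workcell import *
from h import *
s=observe();print(s['t'],s['eef_pos'],s['tool_rot'],s['finger_gap'])
m=camera_model('wrist');w=bgr(capture('wrist'))[100:330,130:370];S=bgr(capture('side'))[120:235,220:340]
print(project(m,[[.4425,-.0833,.09]],True),project(camera_model('side'),[.4425,-.0833,.09]))
cv2.imwrite('pics/c6.png',np.hstack([cv2.resize(w,(400,383),interpolation=2),cv2.resize(S,(400,383),interpolation=2)]))
E
```

```text
9.45 [ 0.44199391 -0.0835642   0.18658083] [3.14152116e+00 2.37093493e-04 2.15338807e-01] 0.6680708693237819
[[250.06922024 202.47495876]] [[281.24025607 188.759741  ]]
```

View pics/c6.png

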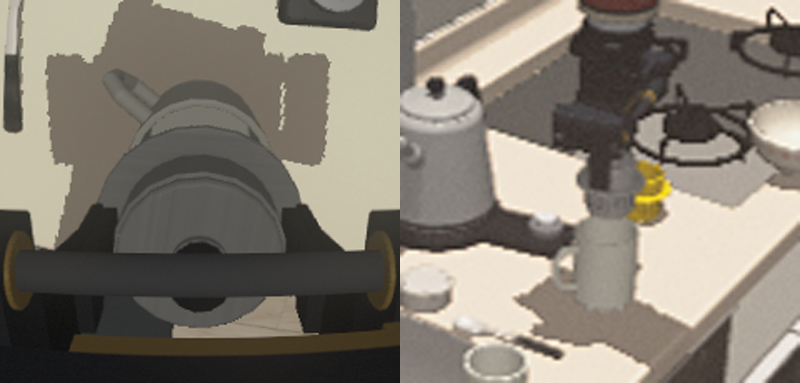

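The strainer with its lid is held directly over the mug (mug rim centre at the predicted (281,189) in the side view), so I lower it.

>>> {"fn": "send_rows", "kwargs": {"targets": [{"tx": 0,"ty": 0,"tz": -0.5,"ax": 0,"ay": 0,"az": 0,"claw": 0.5},{"tx": 0,"ty": 0,"tz": -1,"ax": 0,"ay": 0,"az": 0,"claw": 0.5},{"tx": 0,"ty": 0,"tz": -1,"ax": 0,"ay": 0,"az": 0,"claw": 0.5},{"tx": 0,"ty": 0,"tz": -0.6,"ax": 0,"ay": 0,"az": 0,"claw": 0.5},{"tx": 0,"ty": 0,"tz": -0.5,"ax": 0,"ay": 0,"az": 0,"claw": 0.5},{"tx": 0,"ty": 0,"tz": -0.5,"ax": 0,"ay": 0,"az": 0,"claw": 0.5},{"tx": 0,"ty": 0,"tz": 0,"ax": 0,"ay": 0,"az": 0,"claw": 0.5}]}}

```text
t: 10.25
eef_pos: [0.4419, -0.0826, 0.145]
tool_rot: [-3.141, 0.001, 0.217]
wrist_force: [-0.5, -0.5, -1.8]
finger_gap: 0.67
gripper_force: 15.0
```

>>> {"fn": "send_rows", "kwargs": {"targets": [{"tx": 0,"ty": 0,"tz": -0.4,"ax": 0,"ay": 0,"az": 0,"claw": 0.5},{"tx": 0,"ty": 0,"tz": -0.5,"ax": 0,"ay": 0,"az": 0,"claw": 0.5},{"tx": 0,"ty": 0,"tz": -0.5,"ax": 0,"ay": 0,"az": 0,"claw": 0.5},{"tx": 0,"ty": 0,"tz": -0.4,"ax": 0,"ay": 0,"az": 0,"claw": 0.5},{"tx": 0,"ty": 0,"tz": 0,"ax": 0,"ay": 0,"az": 0,"claw": 0.5}]}}

```text
t: 10.75
eef_pos: [0.4419, -0.0826, 0.127]
tool_rot: [-3.141, 0.001, 0.217]
wrist_force: [-0.1, -0.0, -0.9]
finger_gap: 0.668
gripper_force: 15.0
```

>>> {"fn": "send_rows", "kwargs": {"targets": [{"tx": 0,"ty": 0,"tz": -0.2,"ax": 0,"ay": 0,"az": 0,"claw": 0.5},{"tx": 0,"ty": 0,"tz": -0.2,"ax": 0,"ay": 0,"az": 0,"claw": 0.5},{"tx": 0,"ty": 0,"tz": 0,"ax": 0,"ay": 0,"az": 0,"claw": 0.5},{"tx": 0,"ty": 0,"tz": 0,"ax": 0,"ay": 0,"az": 0,"claw": 0.5}]}}

```text
t: 11.15
eef_pos: [0.4423, -0.0827, 0.1237]
tool_rot: [3.142, -0.0, 0.217]
wrist_force: [-0.2, -0.1, -2.5]
finger_gap: 0.669
gripper_force: 15.0
```

>>> {"fn": "send_rows", "kwargs": {"targets": [{"tx": 0,"ty": 0,"tz": -0.1,"ax": 0,"ay": 0,"az": 0,"claw": 0.5},{"tx": 0,"ty": 0,"tz": -0.1,"ax": 0,"ay": 0,"az": 0,"claw": 0.5},{"tx": 0,"ty": 0,"tz": 0,"ax": 0,"ay": 0,"az": 0,"claw": 0.5},{"tx": 0,"ty": 0,"tz": 0,"ax": 0,"ay": 0,"az": 0,"claw": 0.5}]}}

```text
t: 11.55
eef_pos: [0.4428, -0.0827, 0.1229]
tool_rot: [3.141, -0.001, 0.217]
wrist_force: [-4.6, 1.6, 11.7]
finger_gap: 0.671
gripper_force: 15.0
```

Contact has been made at TCP 0.123, as expected for the seat. I release and rise.

>>> {"fn": "send_rows", "kwargs": {"targets": [{"tx": 0,"ty": 0,"tz": 0.1,"ax": 0,"ay": 0,"az": 0,"claw": 0.5},{"tx": 0,"ty": 0,"tz": 0,"ax": 0,"ay": 0,"az": 0,"claw": 0.3},{"tx": 0,"ty": 0,"tz": 0,"ax": 0,"ay": 0,"az": 0,"claw": 0.2},{"tx": 0,"ty": 0,"tz": 0,"ax": 0,"ay": 0,"az": 0,"claw": 0.1},{"tx": 0,"ty": 0,"tz": 0,"ax": 0,"ay": 0,"az": 0,"claw": 0},{"tx": 0,"ty": 0,"tz": 0,"ax": 0,"ay": 0,"az": 0,"claw": 0},{"tx": 0,"ty": 0,"tz": 0,"ax": 0,"ay": 0,"az": 0,"claw": 0},{"tx": 0,"ty": 0,"tz": 0,"ax": 0,"ay": 0,"az": 0,"claw": 0}]}}

```text
t: 12.35
eef_pos: [0.4423, -0.0827, 0.1226]
tool_rot: [-3.141, 0.0, 0.217]
wrist_force: [-0.6, -1.4, -0.1]
finger_gap: 0.996
gripper_force: 0.0
```

>>> {"fn": "send_rows", "kwargs": {"targets": [{"tx": 0,"ty": 0,"tz": 1,"ax": 0,"ay": 0,"az": 0,"claw": 0},{"tx": 0,"ty": 0,"tz": 2,"ax": 0,"ay": 0,"az": 0,"claw": 0},{"tx": 0,"ty": 0,"tz": 2,"ax": 0,"ay": 0,"az": 0,"claw": 0},{"tx": 0,"ty": 0,"tz": 1,"ax": 0,"ay": 0,"az": 0,"claw": 0},{"tx": 0,"ty": 0,"tz": 0,"ax": 0,"ay": 0,"az": 0,"claw": 0}]}}

```text
t: 12.85
eef_pos: [0.4432, -0.0828, 0.1843]
tool_rot: [3.14, -0.003, 0.217]
wrist_force: [0.1, 0.3, -0.8]
finger_gap: 0.994
gripper_force: 0.0
```

```bash
python3 - <<'E'
from workcell import *
from h import *
s=observe();print(s['t'],s['eef_pos'],s['tool_rot'],s['finger_gap'])
m=camera_model('wrist');w=bgr(capture('wrist'))[100:330,130:370];ms=camera_model('side');S=bgr(capture('side'))[120:235,220:340]
P=[[.4425,-.083,.094],[.4425,-.083,.136]]
print((project(m,P,True)-[130,100])*400/240,(project(ms,P)-[220,120])*400/120+[400,0])
cv2.imwrite('pics/c7.png',np.hstack([cv2.resize(w,(400,383),interpolation=2),cv2.resize(S,(400,383),interpolation=2)]))
E
```

```text
12.85 [ 0.44323201 -0.08282356  0.18428952] [ 3.14014930e+00 -2.65925416e-03  2.16656159e-01] 0.9940510807290709
[[200.26118961 177.62616188]
 [200.59257089 208.89032314]] [[604.14680599 226.26216412]
 [605.7527185  193.75665554]]
```

View pics/c7.png

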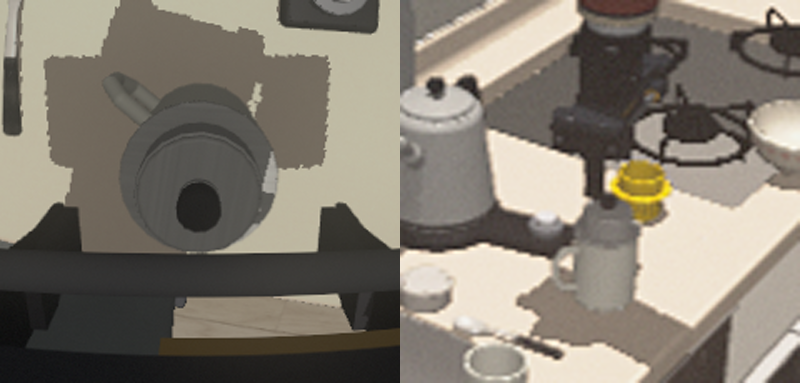

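The strainer is seated with its lid on, and the knob is in line with the jaws at wrist-crop (199,207). I go down to the knob and grip gently.

>>> {"fn": "send_rows", "kwargs": {"squeeze": 8, "targets": [{"tx": 0,"ty": 0,"tz": -1.5,"ax": 0,"ay": 0,"az": 0,"claw": 0.3},{"tx": 0,"ty": 0,"tz": -1.3,"ax": 0,"ay": 0,"az": 0,"claw": 0.3},{"tx": 0,"ty": 0,"tz": -0.7,"ax": 0,"ay": 0,"az": 0,"claw": 0.5},{"tx": 0,"ty": 0,"tz": -0.3,"ax": 0,"ay": 0,"az": 0,"claw": 0.6},{"tx": 0,"ty": 0,"tz": 0,"ax": 0,"ay": 0,"az": 0,"claw": 0.7},{"tx": 0,"ty": 0,"tz": 0,"ax": 0,"ay": 0,"az": 0,"claw": 0.74}]}}

```text
t: 13.55
eef_pos: [0.4425, -0.0827, 0.1449]
tool_rot: [3.142, -0.0, 0.217]
wrist_force: [-0.0, 0.7, 0.3]
finger_gap: 0.542
gripper_force: 0.0
```

>>> {"fn": "send_rows", "kwargs": {"targets": [{"tx": 0,"ty": 0,"tz": 0,"ax": 0,"ay": 0,"az": 0,"claw": 0.76},{"tx": 0,"ty": 0,"tz": 0,"ax": 0,"ay": 0,"az": 0,"claw": 0.78},{"tx": 0,"ty": 0,"tz": 0,"ax": 0,"ay": 0,"az": 0,"claw": 0.8},{"tx": 0,"ty": 0,"tz": 0,"ax": 0,"ay": 0,"az": 0,"claw": 0.9},{"tx": 0,"ty": 0,"tz": 0,"ax": 0,"ay": 0,"az": 0,"claw": 0.9}]}}

```text
t: 14.05
eef_pos: [0.4424, -0.0827, 0.1448]
tool_rot: [3.141, -0.0, 0.217]
wrist_force: [0.0, 0.3, 0.9]
finger_gap: 0.204
gripper_force: 8.0
```

>>> {"fn": "send_rows", "kwargs": {"targets": [{"tx": 0,"ty": 0,"tz": 0.2,"ax": 0,"ay": 0,"az": 0,"claw": 0.9},{"tx": 0,"ty": 0,"tz": 0.3,"ax": 0,"ay": 0,"az": 0,"claw": 0.9},{"tx": 0,"ty": 0,"tz": 0.5,"ax": 0,"ay": 0,"az": 0,"claw": 0.9},{"tx": 0,"ty": 0,"tz": 0.8,"ax": 0,"ay": 0,"az": 0,"claw": 0.9},{"tx": 0,"ty": 0,"tz": 1,"ax": 0,"ay": 0,"az": 0,"claw": 0.9},{"tx": 0,"ty": 0,"tz": 1.5,"ax": 0,"ay": 0,"az": 0,"claw": 0.9},{"tx": 0,"ty": 0,"tz": 1.5,"ax": 0,"ay": 0,"az": 0,"claw": 0.9},{"tx": 0,"ty": 0,"tz": 1,"ax": 0,"ay": 0,"az": 0,"claw": 0.9},{"tx": 0,"ty": 0,"tz": 0.5,"ax": 0,"ay": 0,"az": 0,"claw": 0.9},{"tx": 0,"ty": 0,"tz": 0,"ax": 0,"ay": 0,"az": 0,"claw": 0.9}]}}

```text
t: 15.05
eef_pos: [0.4426, -0.0827, 0.2183]
tool_rot: [3.141, -0.001, 0.217]
wrist_force: [0.2, -0.3, 0.2]
finger_gap: 0.205
gripper_force: 8.0
```

>>> {"fn": "send_rows", "kwargs": {"targets": [{"tx": 0,"ty": -1,"tz": 0,"ax": 0,"ay": 0,"az": 0,"claw": 0.9},{"tx": 0.2,"ty": -2,"tz": 0,"ax": 0,"ay": 0,"az": 0,"claw": 0.9},{"tx": 0.2,"ty": -2,"tz": 0,"ax": 0,"ay": 0,"az": 0,"claw": 0.9},{"tx": 0.2,"ty": -2,"tz": 0,"ax": 0,"ay": 0,"az": 0,"claw": 0.9},{"tx": 0.2,"ty": -2,"tz": 0,"ax": 0,"ay": 0,"az": 0,"claw": 0.9},{"tx": 0.2,"ty": -2,"tz": 0,"ax": 0,"ay": 0,"az": 0,"claw": 0.9},{"tx": 0.2,"ty": -2,"tz": 0,"ax": 0,"ay": 0,"az": 0,"claw": 0.9},{"tx": 0,"ty": -2,"tz": 0,"ax": 0,"ay": 0,"az": 0,"claw": 0.9},{"tx": 0,"ty": -1,"tz": 0,"ax": 0,"ay": 0,"az": 0,"claw": 0.9},{"tx": 0,"ty": 0,"tz": 0,"ax": 0,"ay": 0,"az": 0,"claw": 0.9}]}}

```text
t: 16.05
eef_pos: [0.4535, -0.2442, 0.2168]
tool_rot: [-3.141, 0.001, 0.214]
wrist_force: [0.7, 0.4, -0.8]
finger_gap: 0.206
gripper_force: 8.0
```

```bash
python3 - <<'E'
from workcell import *
from h import *
s=observe();print(s['t'],s['eef_pos'],s['tool_rot'],s['finger_gap'],s['gripper_force'])
S=bgr(capture('side'))[100:235,220:360];T=bgr(capture('top'))[170:265,240:360]
cv2.imwrite('pics/c8.png',np.hstack([cv2.resize(S,(400,400),interpolation=2),cv2.resize(T,(400,400),interpolation=2)]))
E
```

```text
16.05 [ 0.45354555 -0.24417524  0.21684484] [-3.14088390e+00  1.14774986e-03  2.14338427e-01] 0.2057129747394505 7.999839227995835
```

View pics/c8.png

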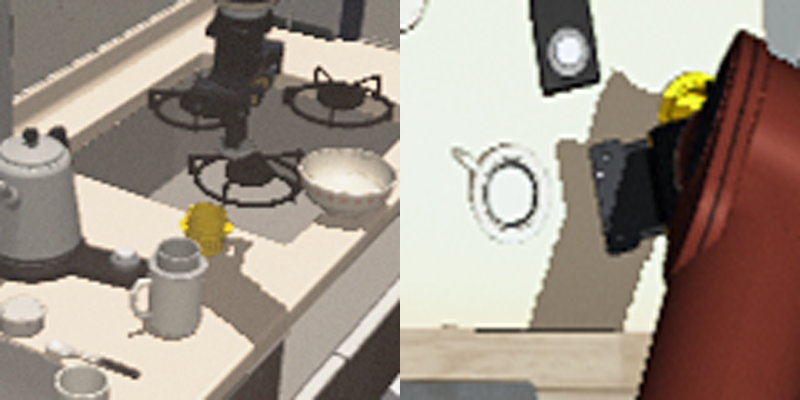

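The strainer sits home and open in the mug, the lid is in the gripper (gap 18 mm) at about z 0.18 m and 16 cm to the side. I let it settle and hand in.

>>> {"fn": "send_rows", "kwargs": {"targets": [{"tx": 0,"ty": 0,"tz": 0,"ax": 0,"ay": 0,"az": 0,"claw": 0.9},{"tx": 0,"ty": 0,"tz": 0,"ax": 0,"ay": 0,"az": 0,"claw": 0.9},{"tx": 0,"ty": 0,"tz": 0,"ax": 0,"ay": 0,"az": 0,"claw": 0.9}]}}

```text
t: 16.45
eef_pos: [0.4544, -0.2421, 0.2178]
tool_rot: [3.141, -0.0, 0.218]
wrist_force: [0.0, 0.3, -0.7]
finger_gap: 0.207
gripper_force: 8.0
```

```bash
python3 -c "
from workcell import *
print(finish_job())"
```

```text
the job is handed in; nothing more can be done
None
```

I handed the job in at about 16.5 s, with no verdict returned: the button was pressed to its stop and released, the strainer is seated in the mug, and the gripper holds the lid about 18 cm up and 16 cm to one side.

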